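# Hang the rinsed carousel ring on the latched drying hook

### The job

Lift the blue carousel ring by its rim out of the wire draining rack and hang it on the J-hook of the laboratory stand: press the top of the rim down past the hook's sprung brass latch until you feel it stand firmly on the bottom of the hook, with the latch snapped shut above it, and only then let go (do not let it drop in) and leave the ring hanging still. Press with feeling, because the clamp that carries the hook is only finger-tight on its rod and a push of 18 N or more would drag it down; leave everything else on the counter where it stands.

Things in the scene. Friction and masses are not known exactly. Their poses are not given: they have to be found in the camera images.
- ring_center (a point): Centre of the hole of the carousel ring: flat dark-blue metal ring, 0.2 kg, 168 mm outside, 144 mm inside, 8 mm thick. It stands on edge in the rack's middle slot, leaning up to 4 degrees. x is the ring's axis (level; the face with small dark index slots looks to -x), y level in its plane, z up. To be pinched across its 8 mm thickness, beside the top.
- ring_top (a point): Middle of the rim at the ring's top, 78 mm above its centre, axes as the ring's. The rim is a band 12 mm wide radially, 8 mm thick. Three lugs reach 10 mm into the hole, one at the bottom and one 60 degrees either side of the top; the rim within 45 degrees of the top is bare.
- rack: Steel-wire draining rack, 120 mm along its x, fixed; origin on the counter below its middle. The ring stands across its x axis on two rails 30 mm up, between prongs that reach 92 mm up and hold the rim loosely. The top of the ring is 186 mm above the counter. Lift it straight up by 80 mm or more to clear the prongs.
- stand: Laboratory stand, fixed: grey foot plate 190 x 110 x 12 mm, steel rod 308 mm high. Origin on the counter at the rod's foot, z up; a dark clamp on the rod carries the J-hook, which reaches along -x in the plane y = 0. The clamp was set by hand: the hook's bottom is 210 to 266 mm above the counter, not reported: feel or see it.
- hook_plumb (a point): Point on the counter plumb below where the rim's mid-thickness should go down into the hook, 97 mm from the rod; axes as the stand's. The hook is a steel strap 12 mm wide: shank face 12 mm toward the rod from here (40 mm tall above the bottom), tip's inner face 6 mm the other way, tip 4 mm thick, 30 mm tall, then flaring 5 mm outward up to 41 mm above the bottom.
- rod_top (a point): Top of the stand's rod, above the clamp. The hook's brass latch is hinged on the shank 36 mm above the bottom and slopes to the inside of the tip, 30 mm up. It opens only downward, on a push of 4 to 7 N (more nearer the shank; the ring's weight is not enough), and snaps shut over the rim once that is within 3 mm of the rigid bottom. Keep fingers 25 mm or more beside the hook's plane.
- tube_rack: Bystander: black tube rack with blue-capped tubes, 112 x 218 x 107 mm, loose, origin under its middle. To be left alone.
- timer: Bystander: white lab timer, 62 x 66 x 20 mm, loose, origin under its middle. To be left alone.
- bottle_1: Bystander: teal spray bottle with yellow trigger, 60 x 122 x 249 mm, loose, origin under its middle. To be left alone.

How it is judged:
By the outcome, as a careful person would: the job done as asked, in the order asked, and still so for the second after the job is handed in, with the robot touching nothing.
It also fails if it takes over 58 s, if anything falls off the work surface, if the arm or the gripper's body presses on something with over 40 N, if the wrist force passes 120 N, or if a joint passes its speed limit or range.

### The arm

A 7-joint arm with a two-finger parallel gripper is mounted at the origin on a cart in front of the work surface, level with it; the furniture and walls round the work are solid. World frame = base frame: x ahead of the robot, y to its left, z up, the work surface at z = 0. Lengths are in m, angles in rad, forces in N, time in s.
With the tool pointing down it reaches from about 0.4 to 0.875 m from the base axis. Payload 19.3 kg.
Tool frame: the origin (TCP) lies midway between the tips of the shut fingers; the grasp point (between the pads) lies 19 mm behind it; z points along the fingers, y is the line along which they close (so a half turn about z gives the same grasp; the last joint's range is limited). The gripper opens to 85 mm and grips with 20 to 120 N. Pads are 22 mm wide; open, the fingers measure 114 mm over their backs; the gripper's body (76 mm by 85 mm) begins 54 mm behind the grasp point. The pads swing forward as they close: fully open they stand 13 mm farther back than shut.
Start: joints at [1.176, 0.521, -0.036, 1.599, 0.021, 1.021, -0.113], TCP at [0.199, -0.592, 0.231] pointing down, gripper open.
Joint ranges: [-2.91, 2.91], [-0.3, 2.13], [-1.5, 1.42], [0.17, 2.43], [-1.26, 4.41], [0.16, 1.93], [-2.52, 2.52]. Speed limits (rad/s): [1.89, 1.89, 2.39, 2.39, 3.01, 3.01, 3.01].

### API

Orientations are given as a unit quaternion [w, x, y, z].
In Python, from rig import * gives the robot as it stands. Calls block until the motion is done:
- move_pose(position, orientation): joint-space move of the TCP to a pose.
- move_l(position, speed=0.15, ori=None, until_force=None): straight line of the TCP; ori=None keeps the orientation; speed is the mean speed in m/s. With until_force (N) it stops when the force on the tool has changed by that much, and returns True; else False.
- move_joints(angles): joint-space move.
- set_gripper(opening): finger opening in m; the grip force is fixed at half the most; returns when the fingers have stopped.
- pause(seconds).
- ik(position, orientation): joint angles nearest the present ones, or None.
- read_camera(name): name is "scene" or "side" or "wrist"; returns a dict with "pixels" (480x640x3 uint8, red, green, blue), "z_map" (480x640 float32, m along the optical axis (not along the pixel's ray), 0 where there is no reading), "camera_matrix" (3x3 intrinsics, pixels), "distortion" ([k1, k2, p1, p2, k3] as OpenCV has them; the pictures are not rectified), "rvec" (rotation vector, rad) and "tvec" (3), from world to camera coordinates, as OpenCV has them; the wrist camera has in their place "T_tool_cam" (4x4, takes a point from camera to tool coordinates, whose origin is the TCP and whose axes are the flange's). Camera axes: x right, y down, z forward; pixel columns grow to the right and rows downward; lengths in m; the calibration is good to about 2 mm. A picture is of the moment at which its call begins: read the wrist's pose just before it.
A pose or a line that the arm cannot do raises Unreachable and nothing moves.
- hand_in(): hands the job in; it is judged then, once.
Trained networks look in the newest picture that a camera, given by its name, has taken for a name from the list of things; names that differ only in an ending like _2 or _b are one class to them, and where a whole thing is asked for, a point or a joint stands for the part that bears it (a point fixed in the world has none). Each returns a list of dicts, best first, with "conf" (0 to 1); they miss things now and then, are a little off and sometimes report something else, mostly with a low value. They report only what shows in the picture. A call takes as long as a camera call.
- find_in(camera, name): "box" ([centre column, centre row, width, height] in pixels, round what is visible of it).
- cut_out(camera, name): "pixels" (480x640 bool, what is visible of it) and "box" ([centre column, centre row, width, height] in pixels, round what is visible of it).
Readings, each from a call of its own:
- get_t(): time.
- get_q(): joint angles.
- get_qvel(): joint speeds.
- get_joint_torque(): joint torques, N m.
- get_eef_pos(): TCP position.
- get_eef_rot(): TCP orientation.
- get_wrist_force(): force on the tool from outside, world axes, zero at the start.
- get_wrist_torque(): the same for the moment, N m.
- get_opening(): finger opening in m.
- get_finger_force(): force on a finger pad.
Only numpy, scipy, OpenCV 4.12 (cv2) and the standard library are available. Lean on these libraries where they do the work, as an engineer would, in place of code of your own. Each camera call takes 0.05 s, during which the arm holds its last target. There are 200 camera calls.

## Working session

There is one attempt and no reset: what is moved stays moved. The work goes in short steps, each a Python script; the robot and the scene stay as the last script left them, time stands still between calls to the robot, and variables do not carry over. Pictures are saved under pics/ and viewed, at most 10 in all, crops included, and the job is handed in when it is done.

```bash
mkdir -p pics; ls; python3 - <<'E'
from rig import *
import cv2,numpy as np
ims=[]
for c in ("scene","side"):
    r=read_camera(c); np.savez(f"pics/{c}.npz",**r)
    ims.append(r["pixels"])
    cv2.imwrite(f"pics/{c}0.png",r["pixels"][:,:,::-1])
    for n in ("ring_center","rack","stand","tube_rack","timer","bottle_1","rod_top","hook_plumb"):
        f=find_in(c,n); print(c,n,[(np.round(d["box"]).tolist(),round(d["conf"],2)) for d in f[:2]])
    print(np.round(r["camera_matrix"],1).tolist(),r["distortion"],r["rvec"],r["tvec"])
print(get_t(),get_q(),get_eef_rot(),get_opening())
r=read_camera("wrist");print(r["T_tool_cam"])
E
```

```text
pics
scene ring_center [([254.0, 327.0, 36.0, 61.0], 0.83)]
scene rack [([258.0, 348.0, 63.0, 68.0], 0.64), ([319.0, 353.0, 24.0, 30.0], 0.35)]
scene stand [([277.0, 265.0, 63.0, 116.0], 0.86)]
scene tube_rack [([289.0, 247.0, 43.0, 44.0], 0.72)]
scene timer [([318.0, 354.0, 25.0, 24.0], 0.67), ([256.0, 327.0, 40.0, 62.0], 0.36)]
scene bottle_1 [([405.0, 224.0, 45.0, 71.0], 0.96)]
scene rod_top [([275.0, 262.0, 68.0, 121.0], 0.9), ([405.0, 224.0, 42.0, 70.0], 0.54)]
scene hook_plumb [([276.0, 261.0, 65.0, 119.0], 0.97)]
[[441.2, 0.0, 310.8], [0.0, 441.2, 240.4], [0.0, 0.0, 1.0]] [-0.10952538  0.          0.          0.          0.        ] [ 0.63366958 -2.42765904  1.44882151] [0.43196122 0.28710056 1.16276358]
side ring_center [([274.0, 240.0, 14.0, 14.0], 0.5), ([381.0, 303.0, 55.0, 70.0], 0.39)]
side rack [([279.0, 242.0, 27.0, 19.0], 0.66)]
side stand [([329.0, 223.0, 36.0, 69.0], 0.93), ([285.0, 341.0, 48.0, 97.0], 0.64)]
side tube_rack [([382.0, 302.0, 54.0, 71.0], 0.81)]
side timer []
side bottle_1 [([284.0, 341.0, 48.0, 96.0], 0.97)]
side rod_top [([325.0, 221.0, 42.0, 77.0], 0.59)]
side hook_plumb [([327.0, 225.0, 36.0, 81.0], 0.68)]
[[550.4, 0.0, 317.5], [0.0, 550.4, 234.5], [0.0, 0.0, 1.0]] [0.04307597 0.         0.         0.         0.        ] [ 2.00776492 -0.32184895  0.20447417] [-0.51059527  0.24794815  1.55345481]
0.9 [ 1.17580957  0.52136799 -0.03626173  1.59948039  0.02120996  1.02111077
 -0.11280178] [ 1.21031673e-05  9.86849050e-01  1.61644522e-01 -1.08883534e-05] 0.08516660116476055
[[ 3.80705968e-05 -9.49010526e-01 -3.15244382e-01  8.04026529e-02]
 [ 9.99999956e-01  1.29390830e-04 -2.68752337e-04  1.95594430e-04]
 [ 2.95838529e-04 -3.15244358e-01  9.49010488e-01 -1.42246277e-01]
 [ 0.00000000e+00  0.00000000e+00  0.00000000e+00  1.00000000e+00]]
```

```bash
python3 - <<'E'
import cv2,numpy as np
a=cv2.imread("pics/scene0.png")[170:410,200:450]; b=cv2.imread("pics/side0.png")[160:400,220:440]
cv2.imwrite("pics/c1.png",np.hstack([cv2.resize(a,(400,384),interpolation=2),cv2.resize(b,(400,384),interpolation=2)]))
cv2.imwrite("pics/c0.png",np.hstack([cv2.resize(cv2.imread(f"pics/{c}0.png"),(400,300)) for c in("scene","side")]))
E
```

```text
(no output)
```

View pics/c1.png

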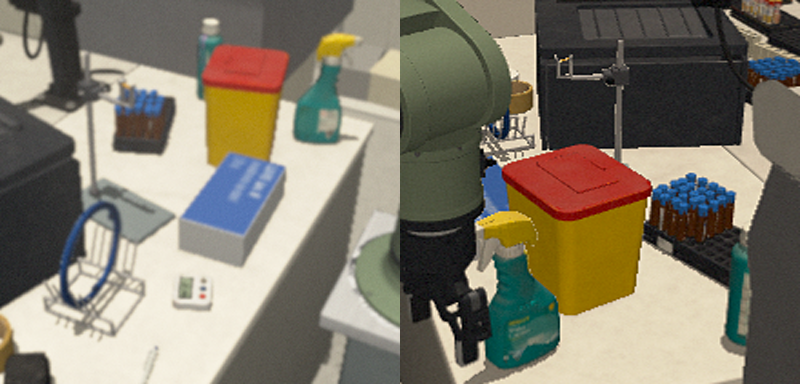

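View pics/c0.png

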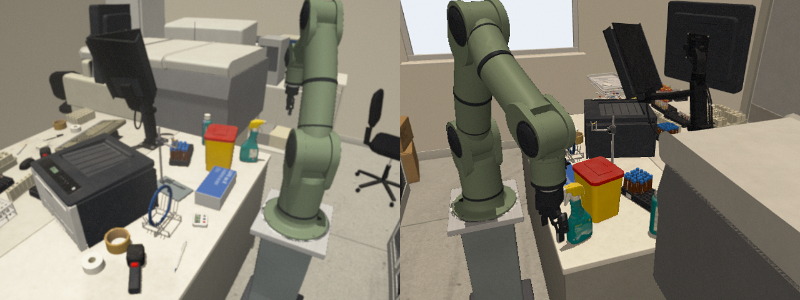

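The scene picture (left crop) shows the ring standing in the rack at about (254,327), the stand behind it with its rod at about column 256 and the hook at (278,230). The timer is at (318,354). In the side picture the hook is at about (313,200), pointing image-left from the rod at (341,200).

```bash
cat > h.py <<'E'
from rig import *
import numpy as np, cv2
from scipy.optimize import least_squares
def cloud(r,mask,Twt=None):
    v,u=np.nonzero(mask&(r["z_map"]>0)); z=r["z_map"][v,u].astype(float)
    n=cv2.undistortPoints(np.stack([u,v],1).astype(np.float64)[:,None],r["camera_matrix"],r["distortion"])[:,0]
    P=np.c_[n*z[:,None],z]
    if Twt is None:
        R=cv2.Rodrigues(r["rvec"])[0]; return (P-np.ravel(r["tvec"]))@R, u, v
    T=Twt@r["T_tool_cam"]; return P@T[:3,:3].T+T[:3,3], u, v
def proj(r,X):
    return cv2.projectPoints(np.atleast_2d(X).astype(float),np.ravel(r["rvec"]),np.ravel(r["tvec"]),r["camera_matrix"],r["distortion"])[0][:,0]
E
python3 - <<'E'
from h import *
np.set_printoptions(precision=4,suppress=True)
for c in("scene","side"):
    r=read_camera(c); R=cv2.Rodrigues(r["rvec"])[0]; print(c,"cam at",-R.T@np.ravel(r["tvec"]))
    for n in("ring_center","stand","rack","timer","tube_rack","bottle_1"):
        o=cut_out(c,n)
        if not o: print(n,None); continue
        m=o[0]["pixels"]; P,u,v=cloud(r,m); np.savez(f"pics/{c}_{n}.npz",P=P,u=u,v=v,m=m)
        print(n,round(o[0]["conf"],2),len(P),np.percentile(P,[2,50,98],axis=0).tolist())
        if n=="stand":
            for a in np.arange(0,.4,.03):
                k=(P[:,2]>a)&(P[:,2]<a+.03)
                if k.sum(): print(' ',round(a,2),k.sum(),np.percentile(P[k],[5,50,95],axis=0)[:,:2].ravel())
E
```

```text
scene cam at [-0.0389  0.9881  0.802 ]
ring_center 0.63 733 [[0.45777711580895813, 0.11955677435147662, 0.010522870760678938], [0.46778275372531425, 0.3349142826458723, 0.11893439106454537], [0.5613901942568451, 0.39789540146695435, 0.18393729868548211]]
stand 0.66 1742 [[0.4749640753563989, 0.03658026176028068, 0.0040922825762243886], [0.5768876500718294, 0.08639257887218019, 0.012852649234758748], [0.6497578409123078, 0.15413692433191103, 0.28277121266573996]]
  0.0 1081 [0.4798 0.0412 0.5421 0.086  0.6409 0.1481]
  0.03 32 [0.6306 0.0771 0.6323 0.0827 0.6391 0.0866]
  0.06 27 [0.4379 0.0764 0.6311 0.0824 0.6363 0.2425]
  0.09 31 [0.5416 0.0779 0.6336 0.0831 0.6394 0.1646]
  0.12 35 [0.6295 0.0771 0.6326 0.0823 0.639  0.0863]
  0.15 37 [0.6303 0.0778 0.6332 0.0831 0.6386 0.0868]
  0.18 37 [0.6289 0.0766 0.6335 0.0828 0.638  0.0857]
  0.21 119 [0.5626 0.0609 0.6153 0.0935 0.6434 0.1121]
  0.24 254 [0.5315 0.0721 0.6145 0.0922 0.6444 0.1042]
  0.27 69 [0.5298 0.0802 0.6305 0.085  0.6387 0.1026]
  0.3 13 [0.6304 0.0781 0.6326 0.0811 0.6366 0.0862]
rack 0.84 628 [[0.40580592702673857, 
[... 1998 characters left out ...]
], [0.5378551189707672, 0.4132637503886572, 0.07990095570305335]]
timer 0.43 495 [[0.5516327165751924, 0.053751797659967, 0.05981437822846371], [0.6335764069808641, 0.07480974145049817, 0.2349692858302569], [0.6922168444519838, 0.2057223356829644, 0.30299720531424146]]
tube_rack 0.81 2381 [[0.6114995458791744, -0.2896486566169323, 0.0064832458312558145], [0.6615854359525446, -0.19133169099690084, 0.05362869354883663], [0.7275751685546021, -0.1122103995403859, 0.10702426655754463]]
bottle_1 0.98 3037 [[0.2874680913590371, -0.3983006230424154, 0.007730814720914955], [0.3263064478117089, -0.3821363009795425, 0.10935544278385069], [0.38485045832946846, -0.35658682797706476, 0.25118970721824946]]
```

```bash
python3 - <<'E'
from h import *
np.set_printoptions(precision=4,suppress=True)
z=np.load("pics/scene_ring_center.npz"); P=z["P"]
im=np.load("pics/scene.npz")["pixels"][z["v"],z["u"]].astype(int)
k=(im[:,2]>im[:,0]+20)&(np.linalg.norm(P-[.467,.335,.108],axis=1)<.11); P=P[k]
for _ in range(4):
    c=P.mean(0); n=np.linalg.svd(P-c)[2][2]; d=(P-c)@n; P=P[abs(d)<.008]
n*=-np.sign(n[0]); e=np.cross([0,0,1],n);e/=np.linalg.norm(e);f=np.cross(n,e)
A=np.c_[(P-c)@e,(P-c)@f]
s=least_squares(lambda p:np.hypot(*(A-p).T)-.078,[0,0],loss="soft_l1",f_scale=.003)
print("ring n",n,"center",c+s.x[0]*e+s.x[1]*f,len(P),"resid",np.median(abs(s.fun)),"rms plane",d.std(),"lean",np.degrees(np.arcsin(n[2])))
print("P range",P.min(0),P.max(0))
for cam in("scene","side"):
    P=np.load(f"pics/{cam}_stand.npz")["P"]; rod=np.array([.634,.079])
    rel=P[:,:2]-rod; r=np.hypot(*rel.T)
    k=(P[:,2]>.2)&(P[:,2]<.31)&(r>.025)&(r<.125)&(rel[:,0]<0)
    Q=P[k]; a=np.degrees(np.arctan2(-rel[k,1],-rel[k,0])); print(cam,k.sum(),"yaw med",np.median(a),np.percentile(a,[10,90]))
    for lo in np.arange(.025,.125,.01):
        j=(r[k]>=lo)&(r[k]<lo+.01)
        if j.sum(): print(round(lo,3),j.sum(),np.median(a[j]),np.percentile(Q[j,2],[5,50,95]))
P=np.load("pics/scene_stand.npz")["P"]; k=abs(P[:,2]-.012)<.006
print(cv2.minAreaRect((P[k,:2]*1000).astype(np.float32)),k.sum())
b=cv2.imread("pics/side0.png")[180:250,285:375];a=cv2.imread("pics/scene0.png")[205:275,240:330]
cv2.imwrite("pics/c2.png",np.hstack([cv2.resize(x,(400,311),interpolation=2) for x in(a,b)]))
E
```

```text
ring n [-0.9982 -0.0604  0.0033] center [0.4688 0.318  0.1054] 437 resid 0.0018719992842627237 rms plane 0.0022022678549941427 lean 0.1874131393436886
P range [0.4603 0.2339 0.0264] [0.4789 0.4002 0.187 ]
scene 212 yaw med -12.681674451899381 [-26.1396  -4.5921]
0.025 60 -16.690961683050162 [0.2295 0.2383 0.2465]
0.035 9 -14.724822662331746 [0.2363 0.2399 0.2416]
0.045 8 -14.208062839884073 [0.2365 0.2385 0.2414]
0.055 7 -12.256209480675087 [0.2359 0.2383 0.2404]
0.065 7 -12.713319566187293 [0.235  0.2397 0.2414]
0.075 49 -13.00813473853698 [0.2396 0.2553 0.2785]
0.085 20 -12.528830770114878 [0.2408 0.2653 0.2786]
0.095 36 -11.932733826266603 [0.2414 0.2573 0.2736]
0.105 16 -12.528148385449462 [0.244  0.2634 0.2808]
side 138 yaw med -5.598540769571892 [-12.4496  44.7846]
0.025 38 19.713385413428277 [0.232  0.2401 0.2499]
0.035 23 2.1294562556752115 [0.2329 0.2393 0.2437]
0.045 12 -6.727377672023973 [0.2339 0.239  0.242 ]
0.055 9 -6.989285987361759 [0.2342 0.2384 0.2444]
0.065 9 -5.109491433591424 [0.236  0.2413 0.2438]
0.075 34 -7.160008906624104 [0.2378 0.2583 0.2808]
0.085 5 -8.290154169540502 [0.2402 0.241  0.245 ]
0.095 8 -7.14865405772909 [0.2689 0.2732 0.2775]
((745.419189453125, -85.50149536132812), (151.6133270263672, 707.430908203125), 48.48469543457031) 1015
```

View pics/c2.png

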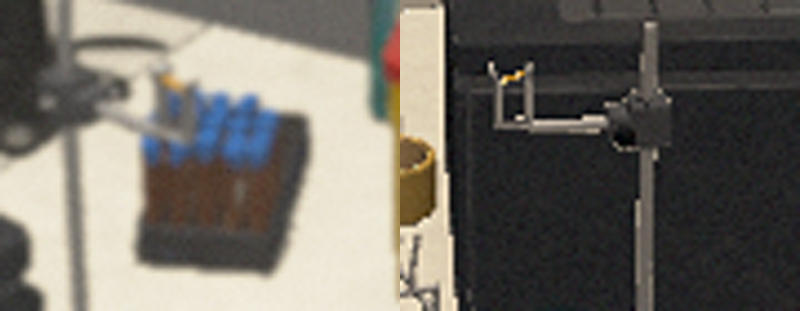

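The left crop (scene) has the hook's tip and shank at about (278,228), with the brass latch on top. In the right crop (side) the hook is at about (308,200) and the clamp at (339,205). The bottom of the hook is roughly 0.24 m up and the stand's yaw about -10°. Next I'll look at it closely from above with the wrist camera, and check reach for the planned poses.

```bash
cat >> h.py <<'E'
from scipy.spatial.transform import Rotation as Ro
TH,PH=np.radians(34),np.radians(15)
def frame(yaw): # ring/stand axes ex, ey
    return np.array([np.cos(yaw),np.sin(yaw),0]),np.array([-np.sin(yaw),np.cos(yaw),0])
def tool(yaw,phi=PH):
    ex,ey=frame(yaw); ez=np.array([0,0,1.]); c,s=np.cos(phi),np.sin(phi)
    z=-s*ey-c*ez; x=c*ey-s*ez
    return np.stack([x,np.cross(z,x),z],1)
def quat(R): q=Ro.from_matrix(R).as_quat(); return np.r_[q[3],q[:3]]
def tcp(center,yaw): # TCP pose holding a ring centred at center (pads centred on the rim)
    ex,ey=frame(yaw); R=tool(yaw)
    return np.asarray(center)+.078*(np.sin(TH)*ey+np.cos(TH)*np.array([0,0,1]))+.019*R[:,2], quat(R)
def Twt():
    q=get_eef_rot(); T=np.eye(4); T[:3,:3]=Ro.from_quat([q[1],q[2],q[3],q[0]]).as_matrix(); T[:3,3]=get_eef_pos(); return T
E
python3 - <<'E'
from h import *
np.set_printoptions(precision=3,suppress=True)
yr,ys=np.radians(3.5),np.radians(-9.7)
ring=np.array([.469,.318,.105]); hp=np.array([.635,.079,0])-.097*frame(ys)[0]; print(hp)
for n,c,y in(("grasp",ring,yr),("lift",ring+[0,0,.13],yr),("pre",hp+[0,0,.245]-.07*frame(ys)[0],ys),("over",hp+[0,0,.245],ys),("down",hp+[0,0,.168],ys)):
    p,q=tcp(c,y); print(n,p,ik(p,q))
v=hp+[0,0,.37]; q=quat(tool(ys,0)); print(v,ik(v,q))
move_pose(v,q); print(get_t())
T=Twt(); r=read_camera("wrist"); np.savez("pics/w1.npz",T=T,**r); cv2.imwrite("pics/w1.png",r["pixels"][:,:,::-1])
print(get_t(),get_q())
E
```

```text
[0.539 0.095 0.   ]
grasp [0.467 0.357 0.151] [-0.225  0.875 -1.061  1.605  0.858  1.422 -1.429]
lift [0.467 0.357 0.281] [-0.246  0.689 -1.019  1.482  0.675  1.554 -1.271]
pre [0.477 0.145 0.291] [ 0.203  0.517 -1.061  1.725  0.588  1.431 -1.186]
over [0.546 0.133 0.291] [ 0.125  0.569 -0.902  1.577  0.601  1.452 -1.062]
down [0.546 0.133 0.214] [ 0.076  0.631 -0.82   1.666  0.642  1.306 -1.118]
[0.539 0.095 0.37 ] [ 0.242  0.342 -0.703  1.586  0.227  1.298 -0.663]
4.4
4.45 [ 0.243  0.342 -0.702  1.586  0.227  1.298 -0.663]
```

View pics/w1.png

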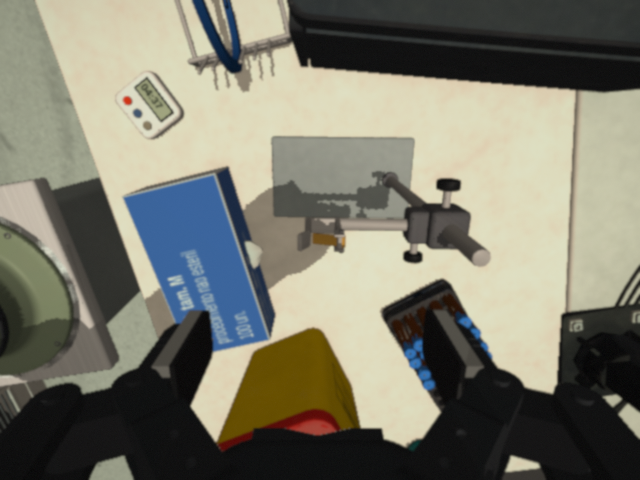

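The wrist picture shows the hook from above: tip at (304,236), latch at (322,239), shank at (341,232), rod top at (481,257) and the foot plate at (272-413,137-217). The plate's edges are almost parallel to the image rows, so the yaw estimate is close. I'll measure it from depth.

```bash
python3 - <<'E'
from h import *
np.set_printoptions(precision=4,suppress=True)
r=dict(np.load("pics/w1.npz")); T=r["T"]
P,u,v=cloud(r,np.ones((480,640),bool),T)
ys=np.radians(-9.7); ex,ey=frame(ys); O=np.array([.539,.095,0])
S=np.c_[(P-O)@ex,(P-O)@ey,P[:,2]]
def s(n,k): print(n,k.sum(),np.percentile(S[k],[3,50,97],axis=0).tolist())
top=(u>465)&(u<495)&(v>240)&(v<268)&(S[:,2]>.303); s("rodtop",top)
pl=(u>255)&(u<430)&(v>125)&(v<225)&(abs(S[:,2]-.012)<.005)
print("plate",cv2.minAreaRect((P[pl,:2]*1000).astype(np.float32)),pl.sum())
hk=(u>290)&(u<350)&(v>205)&(v<255)&(S[:,2]>.2)&(S[:,2]<.3)
for a in np.arange(-.02,.032,.002):
    k=hk&(S[:,0]>=a)&(S[:,0]<a+.002)
    if k.sum(): print(round(a,3),k.sum(),S[k,1].min(),np.median(S[k,1]),S[k,1].max(),"z",S[k,2].min(),S[k,2].max())
arm=(S[:,0]>.025)&(S[:,0]<.06)&(abs(S[:,1])<.02)&(S[:,2]>.2)&(S[:,2]<.26); s("arm",arm)
print("arm dir",np.polyfit(S[arm,0],S[arm,1],1))
for z0 in(.05,.1,.15,.2,.29): 
    k=(abs(S[:,2]-z0)<.01)&(np.hypot(S[:,0]-.097,S[:,1])<.02); s(f"rod{z0}",k)
E
```

```text
rodtop 338 [[0.09219787401283822, -0.003987071564002856, 0.3035314929630211], [0.09658825743257943, 0.0014395615580082835, 0.30719888494765313], [0.10225598006173042, 0.006168823123375782, 0.3086330763527792]]
plate ((572.1406860351562, 90.62590789794922), (109.88111877441406, 190.02166748046875), 79.64982604980469) 10658
-0.014 18 -0.0037455591959595644 0.0016952672515587513 0.007644695928393498 z 0.28040321839360355 0.283635946196539
-0.012 57 -0.0035169134848526146 0.0022561472574908923 0.00781259975638829 z 0.2774155317751252 0.283957994977714
-0.01 88 -0.0038946434685819347 0.004259855559797969 0.00794611809700089 z 0.24027500662118245 0.28307526061322824
-0.008 86 -0.003572471317192506 0.006562391496827826 0.00811839066191085 z 0.24106188147007207 0.278654594891495
-0.006 69 -0.0035505586787439197 0.004760731891405753 0.007872383340138553 z 0.2405951162738929 0.27497329970065637
-0.004 67 -0.0037415380660503327 0.0018008604202981021 0.007485394819752524 z 0.23951438073596293 0.27407746316602444
-0.002 78 -0.0038645093379694588 0.0023251777214706596 0.007713678587881771 z 0.2394
[... 2405 characters left out ...]
ent call last):
  File "<stdin>", line 18, in <module>
  File "<stdin>", line 7, in s
    return _quantile_unchecked(
        a, q, axis, out, overwrite_input, method, keepdims, weights)
    return _ureduce(a,
                    func=_quantile_ureduce_func,
    ...<5 lines>...
                    overwrite_input=overwrite_input,
                    method=method)
    r = func(a, **kwargs)
    result = _quantile(arr,
                       quantiles=q,
    ...<2 lines>...
                       out=out,
                       weights=wgt)
    slices_having_nans = np.isnan(arr[-1, ...])
                                  ~~~^^^^^^^^^
IndexError: index -1 is out of bounds for axis 0 with size 0
```

Measured in the assumed stand frame:
- **Yaw:** -10.4° from both the plate and the arm.
- **Hook plumb point:** about (0.539, 0.097). Tip flare and shank match the given sizes to within 1 mm.
- **Hook bottom:** about 0.241 m.

Now I'll go above the ring for one close look.

```bash
python3 - <<'E'
from h import *
np.set_printoptions(precision=4,suppress=True)
yr=np.radians(3.5)
p,q=tcp([.471,.318,.105],yr)
R=tool(yr); move_pose(p-.10*R[:,2],q); print(get_t())
T=Twt(); r=read_camera("wrist"); np.savez("pics/w2.npz",T=T,**r); cv2.imwrite("pics/w2.png",r["pixels"][:,:,::-1])
o=cut_out("wrist","ring_center"); print(len(o))
P,u,v=cloud(r,o[0]["pixels"],T); im=r["pixels"][v,u].astype(int)
k=(im[:,2]>im[:,0]+15)&(np.hypot(P[:,0]-.47,(P[:,1]-.318)*.3)<.05)&(P[:,2]>.02)&(P[:,2]<.2); P=P[k];print(len(P),P.min(0),P.max(0))
# outer edge band: horizontal section by y and z
for z0,z1 in((.175,.19),(.15,.175),(.12,.15),(.08,.12),(.03,.08)):
    K=P[(P[:,2]>z0)&(P[:,2]<z1)]
    if len(K)>10:
        for y in np.arange(.23,.41,.02):
            j=K[abs(K[:,1]-y)<.01]
            if len(j)>8: print(z0,round(y,2),len(j),np.percentile(j[:,0],[2,50,98]),j[:,2].max())
E
```

```text
5.6833
1
2072 [0.4624 0.2482 0.0658] [0.4773 0.3997 0.1863]
0.175 0.27 13 [0.4701 0.4736 0.4766] 0.17671960208829776
0.175 0.29 124 [0.4691 0.4725 0.4762] 0.18349241128641283
0.175 0.31 212 [0.4681 0.4718 0.4755] 0.18631669036987297
0.175 0.33 309 [0.4663 0.4704 0.4743] 0.18563467322381252
0.175 0.35 277 [0.4656 0.4693 0.4731] 0.181709096464283
0.15 0.27 30 [0.4702 0.4736 0.4772] 0.17482266097009513
0.15 0.35 120 [0.4651 0.4686 0.4723] 0.17493793535853283
0.15 0.37 406 [0.4646 0.4678 0.4714] 0.1727114405321771
0.15 0.39 65 [0.4643 0.467  0.4697] 0.15541110708371472
0.12 0.39 334 [0.4634 0.4664 0.4694] 0.1499250774951562
0.08 0.39 171 [0.4629 0.466  0.4696] 0.11995028654404466
0.03 0.25 11 [0.468  0.4681 0.4683] 0.07744277104403807
```

View pics/w2.png

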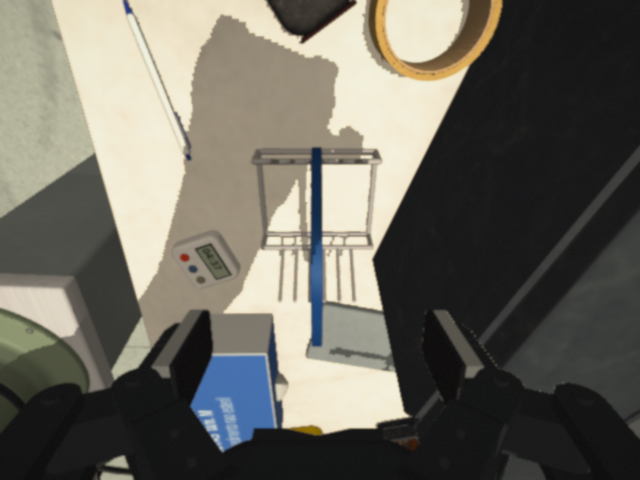

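The picture shows the ring edge-on, columns 312-322, between the fingers and central in the rack. Its measured axis yaw is 3.2°, its centre is (0.471, 0.318, 0.102) and its top is at 0.186, which agrees with the given height. I'll grasp it and lift.

```bash
python3 - <<'E'
from h import *
np.set_printoptions(precision=3,suppress=True)
yr=np.radians(3.2); C=np.array([.471,.318,.102])
p,q=tcp(C,yr); R=tool(yr)
print("F0",get_wrist_force())
move_l(p-.05*R[:,2],.2,ori=q); print(move_l(p,.1,until_force=8),get_eef_pos()-p)
set_gripper(0.0); print("grip",get_opening(),get_finger_force(),get_wrist_force(),get_t())
if .005<get_opening()<.012:
    move_l(p+[0,0,.03],.06); print(get_wrist_force(),get_opening())
    move_l(p+[0,0,.14],.15); print(get_wrist_force(),get_opening(),get_t())
T=Twt(); r=read_camera("wrist"); np.savez("pics/w3.npz",T=T,**r); cv2.imwrite("pics/w3.png",r["pixels"][:,:,::-1])
print(T)
o=cut_out("wrist","ring_center"); 
P,u,v=cloud(r,o[0]["pixels"],T); im=r["pixels"][v,u].astype(int); k=(im[:,2]>im[:,0]+15)
P=P[k]; ex,ey=frame(yr); D=P-(C+[0,0,.14]); print(len(P)); S=np.c_[D@ex,D@ey,D[:,2]]
for a in np.arange(-.09,.09,.015):
    j=(S[:,1]>=a)&(S[:,1]<a+.015)&(abs(S[:,0])<.03)
    if j.sum()>5: print(round(a,3),j.sum(),np.percentile(S[j,0],[3,50,97]),np.percentile(S[j,2],[2,50,99]))
E
```

```text
F0 [-0.015  0.46   0.305]
False [0. 0. 0.]
grip 0.006872818082929725 60.06745684426278 [0.557 1.006 2.208] 7.5417
[-0.386  0.717 -2.747] 0.006619363406598779
[ 0.003 -0.079 -2.105] 0.006514226865913598 9.075
[[-0.054  0.998  0.014  0.469]
 [ 0.964  0.056 -0.259  0.356]
 [-0.26  -0.001 -0.966  0.287]
 [ 0.     0.     0.     1.   ]]
4621
0.0 282 [-0.004 -0.     0.003] [0.079 0.08  0.081]
0.015 631 [-0.004 -0.001  0.003] [0.074 0.077 0.08 ]
0.03 784 [-0.004 -0.001  0.003] [0.066 0.071 0.075]
0.045 990 [-0.004 -0.     0.003] [0.053 0.06  0.067]
0.06 1136 [-0.004 -0.001  0.002] [0.028 0.043 0.053]
0.075 798 [-0.004 -0.001  0.002] [-0.019  0.014  0.029]
```

View pics/w3.png

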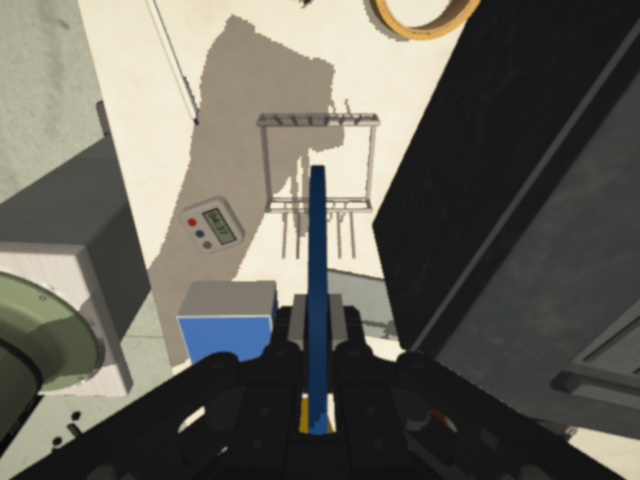

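The ring is held at 8 mm and is out of the rack: the rim runs along columns 308-328, up to (318,166). It is centred within 0.5 mm and about 3 mm low in the grip. I'll check that the sweep path is free, then bring it to the hook.

```bash
python3 - <<'E'
from h import *
np.set_printoptions(precision=3,suppress=True)
r=dict(np.load("pics/w1.npz")); P,u,v=cloud(r,np.ones((480,640),bool),r["T"])
k=(P[:,0]>.40)&(P[:,0]<.51)&(P[:,1]>-.03)&(P[:,1]<.3)&(P[:,2]>.1)&(P[:,2]<.33); print("obst",k.sum(),P[k].max(0) if k.any() else"",P[k].min(0) if k.any() else "")
if k.any() and P[k][:,2].max()>.14: raise SystemExit
ys=np.radians(-10.37); ex,ey=frame(ys); hp=np.array([.5394,.0971,0])
tgt=hp+.0015*ex+.0005*ex+[0,0,.243]
p0,q0=tcp(tgt-.07*ex,ys); p1,_=tcp(tgt,ys)
move_l(p0,.2,ori=q0); print(get_t(),get_wrist_force())
print(move_l(p1,.1,until_force=5),get_eef_pos()-p1,get_wrist_force(),get_t())
T=Twt(); r=read_camera("wrist"); np.savez("pics/w4.npz",T=T,**r); cv2.imwrite("pics/w4.png",r["pixels"][:,:,::-1])
P,u,v=cloud(r,np.ones((480,640),bool),T); D=P-(hp+[0,0,0]); S=np.c_[D@ex,D@ey,P[:,2]]
k=(abs(S[:,0])<.03)&(abs(S[:,1])<.013)&(S[:,2]>.2)&(S[:,2]<.3)
for a in np.arange(-.02,.03,.002):
    j=k&(S[:,0]>=a)&(S[:,0]<a+.002)
    if j.sum(): print(round(a,3),j.sum(),S[j,1].min(),S[j,1].max(),"z",S[j,2].min(),S[j,2].max())
b=(abs(S[:,0])<.02)&(abs(S[:,1])<.06)&(S[:,2]>.305)&(S[:,2]<.345)&(r["pixels"][v,u,2].astype(int)>r["pixels"][v,u,0]+15)
for a in np.arange(-.06,.06,.015):
    j=b&(S[:,1]>=a)&(S[:,1]<a+.015)
    if j.sum()>5: print("rim",round(a,3),np.percentile(S[j,0],[3,50,97]),np.percentile(S[j,2],[50,99]))
E
```

```text
obst 950 [0.48  0.279 0.177] [0.47  0.232 0.1  ]
```

```bash
test -f pics/w4.png && python3 -c "
from rig import *
import cv2,numpy as np
a=cv2.imread('pics/w4.png');r=read_camera('side');b=r['pixels'][150:290,260:400,::-1]
cv2.imwrite('pics/c4.png',np.hstack([cv2.resize(a,(400,300)),cv2.resize(b,(300,300),interpolation=2)]))"
```

```text
(no output)
```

The only "obstacle" points are the ring itself, as it stood in the rack when that picture was taken, so the path is free. I'll go on.

```bash
python3 - <<'E'
from h import *
np.set_printoptions(precision=3,suppress=True)
ys=np.radians(-10.37); ex,ey=frame(ys); hp=np.array([.5394,.0971,0])
tgt=hp+.002*ex+[0,0,.243]
p0,q0=tcp(tgt-.07*ex,ys); p1,_=tcp(tgt,ys)
move_l(p0,.2,ori=q0); print(get_t(),get_wrist_force())
print(move_l(p1,.1,until_force=5),get_eef_pos()-p1,get_wrist_force(),get_t())
T=Twt(); r=read_camera("wrist"); np.savez("pics/w4.npz",T=T,**r)
P,u,v=cloud(r,np.ones((480,640),bool),T); D=P-hp; S=np.c_[D@ex,D@ey,P[:,2]]
k=(abs(S[:,0])<.03)&(abs(S[:,1])<.013)&(S[:,2]>.2)&(S[:,2]<.3)
for a in np.arange(-.02,.03,.002):
    j=k&(S[:,0]>=a)&(S[:,0]<a+.002)
    if j.sum(): print(round(a,3),j.sum(),S[j,1].min(),S[j,1].max(),"z",S[j,2].min(),S[j,2].max())
b=(abs(S[:,0])<.02)&(abs(S[:,1])<.06)&(S[:,2]>.3)&(S[:,2]<.345)&(r["pixels"][v,u,2].astype(int)>r["pixels"][v,u,0]+15)
for a in np.arange(-.06,.06,.015):
    j=b&(S[:,1]>=a)&(S[:,1]<a+.015)
    if j.sum()>5: print("rim",round(a,3),np.percentile(S[j,0],[3,50,97]),np.percentile(S[j,2],[50,99]))
s=read_camera("side")["pixels"][150:290,260:400,::-1]
cv2.imwrite("pics/c4.png",np.hstack([cv2.resize(r["pixels"][:,:,::-1],(400,300)),cv2.resize(s,(300,300),interpolation=2)]))
E
```

```text
10.375 [-0.023 -0.424 -1.401]
False [-0.  0. -0.] [ 0.312 -0.441 -1.235] 11.225
-0.01 2 0.005117949700770696 0.005586412589505368 z 0.238723207031099 0.23924918288703206
-0.008 3 0.004907710348333323 0.005454022905179732 z 0.2384863007667115 0.23909934014508147
-0.006 2 0.004772159861001113 0.004942396573529976 z 0.23833246077003317 0.2385241291570129
0.006 1 0.005868218546206221 0.005868218546206221 z 0.23955272655004808 0.23955272655004808
0.008 4 0.0051517425208296485 0.006446471837407522 z 0.23874635585590873 0.24019973811154438
0.01 3 0.005222823190094632 0.005331829670135645 z 0.23882339474911357 0.2389451407103607
0.012 6 0.00473571376891513 0.0055826969602639385 z 0.23560639929913663 0.2392255166381809
0.014 23 0.003494521176624577 0.006050272700921773 z 0.2331967581919153 0.2490246929555392
0.016 48 -0.0015497245056494784 0.005851257698659686 z 0.233544535875662 0.24836500180448357
0.018 50 -0.003764567409808361 0.004905324584055004 z 0.233402678195902 0.24171349797982772
0.02 47 -0.0038394353866845693 0.004608672528142392 z 0.2326698995650399 0.24132518419969462
0.022 56 -0.0034660528488843385 0.005043901063000111 z 0.23350126110126043 0.24140599252668904
0.024 54 -0.002829614579570956 0.004896900688515719 z 0.23324094765679484 0.24111019926721408
0.026 49 -0.003007584196372632 0.004762559218387474 z 0.23258799863963692 0.24120771674585598
0.028 54 -0.0022654839985523775 0.005297498091393845 z 0.2327713759114662 0.24117801895078866
rim 0.0 [-0.003  0.001  0.005] [0.324 0.325]
rim 0.015 [-0.002  0.001  0.004] [0.321 0.324]
rim 0.03 [-0.002  0.001  0.004] [0.315 0.326]
rim 0.045 [-0.002  0.001  0.004] [0.306 0.319]
```

View pics/c4.png

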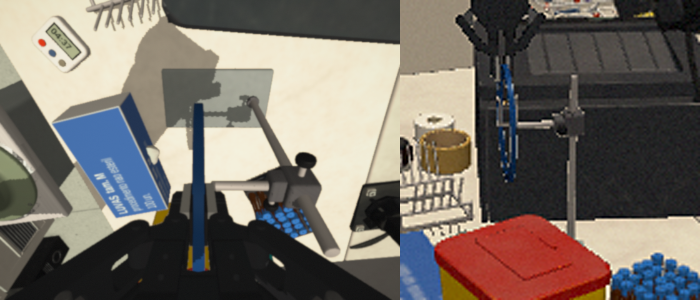

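The ring's rim now surrounds the hook. Its mid-thickness is at +1 mm in the hook's frame, spanning -3 to +5 mm, in a gap of -6 to +12 mm. Now the pressing, watching the force.

```bash
python3 - <<'E'
from h import *
np.set_printoptions(precision=2,suppress=True)
p=np.array(get_eef_pos()); b=np.mean([get_wrist_force() for _ in range(5)],0); print("base",b)
print(move_l(p-[0,0,.034],.06,until_force=4))
d=.034; hist=[]
while d<.078:
    step=.002 if d<.060 else .0005
    d+=step
    hit=move_l(p-[0,0,d],.02 if step>.001 else .006,until_force=5)
    F=get_wrist_force()-b; z=p[2]-get_eef_pos()[2]; hist.append((round(d*1e3,1),round(z*1e3,1),*np.round(F,1),hit))
    if F[2]>(9 if d<.064 else 10) or np.hypot(*F[:2])>8: break
for h in hist: print(*h)
print(get_t(),get_opening(),get_wrist_torque())
E
```

```text
base [ 0.25 -0.38 -1.77]
False
36.0 35.9 -0.0 0.8 -0.6 False
38.0 38.1 -0.0 0.3 0.7 False
40.0 39.9 -0.1 0.8 4.5 False
42.0 42.0 -0.8 0.3 4.7 False
44.0 44.1 -1.7 1.9 3.3 False
46.0 46.2 -3.1 2.2 3.5 False
48.0 48.2 -2.9 2.5 3.0 False
50.0 50.2 -3.2 1.0 2.6 False
52.0 52.2 -3.5 1.9 1.4 False
54.0 54.4 -5.6 1.9 0.1 False
56.0 56.2 -5.0 1.6 -0.3 False
58.0 58.1 -5.6 0.7 -0.4 False
60.0 60.1 -4.9 2.3 -0.3 False
60.5 60.5 -3.7 1.6 0.4 False
61.0 61.0 -3.5 1.3 1.9 False
61.5 61.5 -4.5 1.1 1.8 False
62.0 62.1 -4.6 1.0 2.1 False
62.5 62.5 -3.3 0.7 1.7 False
63.0 63.0 -4.6 1.3 0.9 False
63.5 63.5 -3.8 1.4 1.7 False
64.0 64.1 -4.1 1.4 2.1 False
64.5 64.5 -1.3 0.3 -1.0 False
65.0 65.0 0.3 0.2 -0.6 False
65.5 65.5 -0.8 0.7 -0.4 False
66.0 66.1 -0.6 0.8 0.1 False
66.5 66.5 -0.4 0.4 0.5 False
67.0 67.0 -0.6 0.1 0.0 False
67.5 67.5 -0.5 0.8 -0.2 False
68.0 68.0 -0.5 0.4 0.2 False
68.5 68.5 -0.3 0.5 -0.1 False
69.0 69.0 -0.3 1.3 0.4 False
69.5 69.5 -0.3 0.3 1.3 False
70.0 70.0 -0.7 0.3 -0.1 False
70.5 70.5 -0.3 -0.2 0.9 False
71.0 71.0 -0.8 -0.2 0.8 False
71.5 71.5 -0.2 2.0 -0.0 False
72.0 71.9 -1.0 0.4 2.9 False
72.5 72.3 -0.9 -0.5 6.1 False
73.0 72.6 -1.1 -1.3 9.5 False
73.5 72.9 -1.4 -1.2 13.3 False
22.0417 0.00676191089519391 [-0.96  0.49 -0.14]
```

The latch gave way at 39-58 mm of travel. A firm stop came at 72 mm, where the measured heights predicted 71 mm, and the force there is 13 N. Before letting go I'll check that the latch is shut.

```bash
python3 - <<'E'
from h import *
np.set_printoptions(precision=3,suppress=True)
ys=np.radians(-10.37); ex,ey=frame(ys); hp=np.array([.5394,.0971,0])
print(get_wrist_force())
T=Twt(); r=read_camera("wrist"); np.savez("pics/w5.npz",T=T,**r)
P,u,v=cloud(r,np.ones((480,640),bool),T); D=P-hp; S=np.c_[D@ex,D@ey,P[:,2]]
k=(abs(S[:,0])<.025)&(abs(S[:,1])<.015)&(S[:,2]>.225)&(S[:,2]<.3)
for a in np.arange(-.02,.026,.002):
    j=k&(S[:,0]>=a)&(S[:,0]<a+.002)
    if j.sum(): print(round(a,3),j.sum(),S[j,1].min(),S[j,1].max(),"z",np.percentile(S[j,2],[2,50,98]))
c=[np.median(u[k]),np.median(v[k])]; print(c)
x0,y0=int(np.clip(c[0]-60,0,520)),int(np.clip(c[1]-50,0,380))
s=read_camera("side")["pixels"][170:250,275:355,::-1]
cv2.imwrite("pics/c5.png",np.hstack([cv2.resize(r["pixels"][y0:y0+100,x0:x0+120,::-1],(480,400),interpolation=2),cv2.resize(s,(320,400),interpolation=2)]))
E
```

```text
[-1.112 -1.55  11.579]
-0.006 115 -0.00586744104131162 0.006470996303553693 z [0.238 0.242 0.25 ]
-0.004 69 -0.005455786728412638 0.014709351163114372 z [0.238 0.242 0.253]
-0.002 69 0.0075541209441702785 0.014840843176049393 z [0.251 0.252 0.253]
-0.0 75 0.006389735660830681 0.01499286315420925 z [0.251 0.252 0.253]
0.002 70 0.0062378635507817585 0.014875796976501902 z [0.25  0.252 0.253]
0.004 63 -0.004801436718238225 0.014956853098589424 z [0.239 0.251 0.253]
0.006 93 -0.006575282986372585 0.006536399102319745 z [0.238 0.241 0.242]
0.008 25 -0.005758203452144668 0.00601498459225582 z [0.239 0.242 0.242]
[np.float64(317.0), np.float64(422.0)]
```

View pics/c5.png

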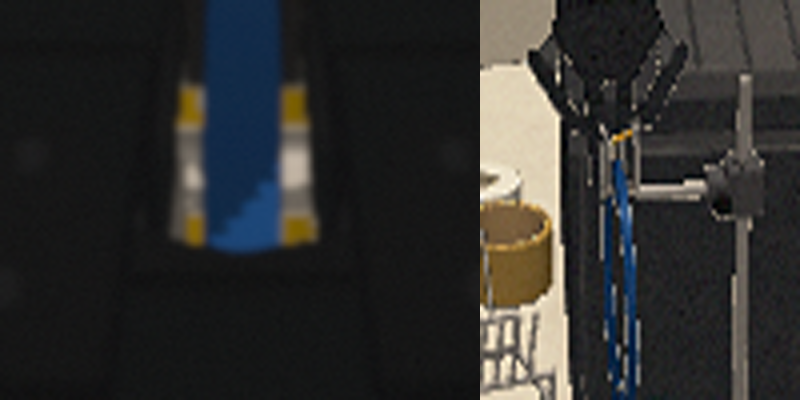

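In the side crop the orange latch lies closed above the rim. In the wrist crop the rim is between tip and shank: its top is at 0.253, 12 mm above the bottom at 0.241, so it is seated. I'll ease the push, open, back off and check.

```bash
python3 - <<'E'
from h import *
np.set_printoptions(precision=3,suppress=True)
ys=np.radians(-10.37); ex,ey=frame(ys); hp=np.array([.5394,.0971,0])
p=np.array(get_eef_pos()); move_l(p+[0,0,.0006],.01); print(get_wrist_force(),get_t())
set_gripper(.04); print(get_opening(),get_wrist_force())
R=Twt()[:3,:3]; p=np.array(get_eef_pos())
move_l(p-.05*R[:,2],.04); move_l(p-.15*R[:,2],.15)
pause(3); print(get_t(),get_wrist_force())
T=Twt(); r=read_camera("wrist")
P,u,v=cloud(r,np.ones((480,640),bool),T); D=P-hp; S=np.c_[D@ex,D@ey,P[:,2]]
m=r["pixels"][v,u].astype(int); k=(m[:,2]>m[:,0]+15)&(abs(S[:,0])<.03)&(abs(S[:,1])<.1)&(S[:,2]>.06)&(S[:,2]<.29)
for a in np.arange(-.09,.09,.015):
    j=k&(S[:,1]>=a)&(S[:,1]<a+.015)
    if j.sum()>5: print(round(a,3),j.sum(),np.percentile(S[j,0],[3,50,97]),np.percentile(S[j,2],[50,99]))
c=r["pixels"][:,:,::-1]; s=read_camera("side")["pixels"][165:265,275:375,::-1]
cv2.imwrite("pics/c6.png",np.hstack([cv2.resize(c,(400,300)),cv2.resize(s,(300,300),interpolation=2)]))
E
```

```text
[-1.257 -0.247  4.245] 22.4083
0.03987899247494824 [ 0.35   0.945 -0.76 ]
28.0417 [-0.114  0.013  0.194]
-0.06 13 [-0.001  0.001  0.004] [0.24  0.241]
-0.045 40 [-0.002  0.001  0.004] [0.245 0.248]
-0.015 101 [-0.003  0.001  0.004] [0.253 0.255]
0.0 146 [-0.002  0.001  0.005] [0.253 0.254]
0.015 168 [-0.002  0.001  0.004] [0.25  0.253]
0.03 197 [-0.002  0.001  0.004] [0.244 0.248]
0.045 210 [-0.002  0.001  0.004] [0.235 0.241]
0.06 268 [-0.002  0.001  0.004] [0.218 0.228]
0.075 255 [-0.002  0.001  0.004] [0.19  0.206]
```

View pics/c6.png

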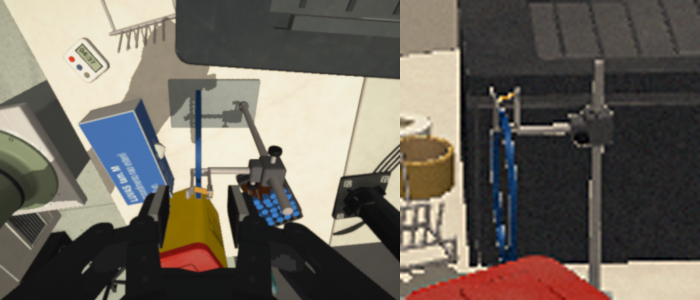

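The ring hangs in the hook (rim centred, still at +1 mm), the latch is closed above it, the clamp hasn't moved and the gripper is clear. Check that it is still, then hand in.

```bash
python3 - <<'E'
from rig import *
import numpy as np
a=read_camera("wrist")["pixels"].astype(int); pause(.7); b=read_camera("wrist")["pixels"].astype(int)
print("moving px",(abs(a-b).max(2)>60).sum(),get_t()); pause(3)
print(hand_in())
E
```

```text
moving px 35 28.9417
the job is handed in; nothing more can be done
None
```

The ring hangs on the J-hook, seated on the bottom with the latch shut above it; the hardest push I measured was about 13 N, and the job was handed in at about 32 s.

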